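# Put the double lid on the pasta tin, then lift off the outer lid alone

### The job

The drying-sample tin needs its vented inner lid: pick up the nested double lid from the wooden board by the inner lid's red knob, so that both lids travel together, set it squarely down into the mouth of the open tin (do not drop it) and let go of the knob. Then take the steel outer lid by its blue collar and lift it alone, straight up and level, until it is clear above the red knob, leaving the white inner lid seated and undisturbed. Finish still holding the outer lid level and steady above the tin; leave the tin and everything else on the table where they are.

Things in the scene. Friction and masses are not known exactly. Their poses are not given: they have to be found in the camera images.
- tin: open square aluminium tin with a few pasta tubes on its floor, 120 x 120 mm outside, 90 mm high, walls 4 mm (mouth 112 x 112 mm), 1.2 kg, standing loose on the table, turned up to 35 degrees. Origin: centre of its underside; x and y along its sides, z up
- tin_rim (a point): centre of the tin's mouth, level with the rim, 90 mm above the tin's underside
- board: fixed wooden board 150 x 150 x 12 mm on which the nested lids start. Origin: centre of its underside
- inner_lid: white vented inner lid, 0.22 kg. Plug 104 x 104 mm, 14 mm high (lowest 4 mm 98 x 98), enters the tin with 4 mm play each side; flange 124 x 124 x 6 mm above it rests on the rim; central red knob 22 x 22 mm square, parallel to the lid's sides. Origin: centre of the plug's underside; x, y along the sides, z up; 76 mm above the tin's origin when seated. Lifting it carries the outer lid too
- knob_top (a point): centre of the top of the red knob, 82 mm above the inner lid's origin; while nested, 30 mm of the knob stands above the blue collar
- outer_lid: steel outer lid, 0.25 kg, lying loose on the inner one, sides of both parallel: plate 136 x 136 x 4 mm, skirt reaching 4 mm below it round the inner flange (3 mm play), central square blue collar 52 mm wide outside, 40 mm inside, open through the plate; the knob passes through it. Origin: centre of the plate's underside, 20 mm above the inner lid's origin when nested; x, y along the sides, z up
- collar_top (a point): centre of the blue collar's top edge, 32 mm above the outer lid's origin, 28 mm above its plate; the red knob has 9 mm play each side inside the collar
- die: bystander, leave it alone: round brass pasta die, 56 mm across, 32 mm high, standing between the two work places. Origin on its underside
- jar: bystander, leave it alone: glass jar with steel cap, 70 mm across, 110 mm high, at the back. Origin on its underside
- cup: bystander, leave it alone: white ceramic cup, 70 mm across, 70 mm high, at the left. Origin on its underside
- pack: bystander, leave it alone: upright cardboard pasta pack, 60 x 100 x 110 mm high, at the back. Origin on its underside
- spatula: bystander, leave it alone: spatula lying flat at the right
- bowl: bystander, leave it alone: steel bowl, 120 mm across, 50 mm high, at the back. Origin on its underside
- weight: bystander, leave it alone: steel scale weight, 40 mm across, 35 mm high, behind the die. Origin on its underside
There are look-alikes about, which are no part of the job. What is shaped like the outer_lid but black or turquoise is not meant.

How it is judged:
On the way, in this order (a step that is already met when the one before it is completed fails the run):
1. both lids are lifted together, nested, at least 50 mm off the board (height (world z) of inner_lid above 0.062 m and z of outer_lid in the frame of inner_lid below 0.024 m and horizontal distance between outer_lid and inner_lid below 0.008 m and contact force between the fingers and inner_lid above 0.5 N), for 0.1 s.
2. both lids rest nested on the tin, inner lid seated in its mouth, knob let go (z of inner_lid in the frame of tin between 0.072 and 0.079 m and horizontal distance between inner_lid and tin below 0.008 m and angle between inner_lid's own z axis and vertical below 0.05 rad and z of outer_lid in the frame of inner_lid below 0.024 m and horizontal distance between outer_lid and inner_lid below 0.008 m and contact force between the fingers and inner_lid below 0.1 N and linear speed of inner_lid below 0.03 m/s), for 0.2 s.
At the end, for the whole second after the job is handed in: Inner lid seated in the tin (origin 72-79 mm above the tin's, within 8 mm of centre, tilt < 0.05), still, not touched; fingers hold the outer lid >= 164 mm above the tin's underside, within 50 mm of its axis, tilt < 0.2, still, touching neither lid nor tin; tin upright, moved < 20 mm (z of inner_lid in the frame of tin between 0.072 and 0.079 m and horizontal distance between inner_lid and tin below 0.008 m and angle between each of inner_lid, tin's own z axis and vertical below 0.05 rad and linear speed of inner_lid below 0.02 m/s and contact force between the fingers and inner_lid below 0.1 N and z of outer_lid in the frame of tin above 0.164 m and horizontal distance between outer_lid and tin below 0.05 m and angle between outer_lid's own z axis and vertical below 0.2 rad and linear speed of outer_lid below 0.03 m/s and contact force between the fingers and outer_lid above 1 N and contact force between outer_lid and inner_lid below 0.05 N and contact force between outer_lid and tin below 0.05 N and distance of tin from where it was at the start of the episode below 0.02 m); the arm keeps its last pose, push and grip.
It fails at once if the outer lid is taken off while the inner lid is not seated in the tin, or the inner lid is disturbed as the outer one comes away (z of outer_lid in the frame of inner_lid above 0.032 m and not (z of inner_lid in the frame of tin between 0.072 and 0.079 m and horizontal distance between inner_lid and tin below 0.008 m and angle between inner_lid's own z axis and vertical below 0.05 rad)).
It fails at once if the lids are dropped (they fall while not held) (contact force between the fingers and inner_lid below 0.1 N and linear speed of inner_lid above 0.4 m/s).
It fails at once if the tin is pushed more than 20 mm or tipped (distance of tin from where it was at the start of the episode above 0.02 m or angle between tin's own z axis and vertical above 0.2 rad).
It fails at once if a bystander is moved more than 20 mm (distance of any of die, jar, cup, pack, spatula, bowl, weight from where it was at the start of the episode above 0.02 m).
It also fails if it takes over 50 s, if anything falls off the work surface, if the arm or the gripper's body presses on something with over 40 N, if the wrist force passes 120 N, or if a joint passes its speed limit or range.

### The arm

A 6-joint arm with a two-finger parallel gripper is mounted at the origin on the work surface. World frame = base frame: x ahead of the robot, y to its left, z up, the work surface at z = 0. Lengths are in m, angles in rad, forces in N, time in s.
With the tool pointing down it reaches from about 0.35 to 0.975 m from the base axis. Payload 4.9 kg.
Tool frame: the origin (TCP) lies at the very end of the fingers, on their centre line; the grasp point (between the pads) lies 19 mm behind it (ctrl.pinch_z is the distance from the TCP to the grasp point, in m); z points along the fingers, y is the line along which they close (so a half turn about z gives the same grasp; the last joint's range is limited). The gripper opens to 85 mm and grips with 20 to 120 N. Pads are 22 mm wide; open, the fingers measure 114 mm over their backs; the gripper's body (76 mm by 85 mm) begins 54 mm behind the grasp point. The pads swing forward as they close: fully open they stand 13 mm farther back than shut.
Start: joints at [-0.119, 0.053, 1.613, -0, 1.476, -0.119], TCP at [0.625, 0, 0.231] pointing down, gripper open.
Joint ranges: [-3.01, 3.01], [-1.01, 2.22], [0.06, 2.58], [-1.02, 4.17], [0.09, 2.62], [-3.14, 3.14]. Speed limits (rad/s): [2.57, 2.57, 3.14, 3.14, 3.14, 3.14].

### API

Orientations are given as a rotation vector (axis times angle).
In Python, from station import ctrl, optics gives the robot as it stands. The module is installed in compiled form; this text tells all that it offers.
- The arm moves only by the shell command python3 -m handwheel 'ROWS' [OPENING] [FORCE]. ROWS is JSON, one flat list of numbers, 6 for each row, row after row: the shift along the tool's x, y, z in m, then the turn, a rotation vector about the tool's x, y, z in degrees. A call has 1 to 20 rows; each row shifts and turns the commanded pose from where the row before left it, along the tool's axes as they then stand; what a row does not reach is not made up. A row lasts 1/10 s, in which the tool goes at most 50 mm and 8.59 degrees, less where a joint would pass 70% of its speed; a pose out of reach is approached as far as the arm can. A call is refused whole if a number of a shift passes 0.05 or a number of a turn 8.59, either way. A call with a gripper value outside its range is refused whole. OPENING is the closure, from 0 (fully open) to 1 (shut), set as the call begins (- or left out, the last holds). The fingers move at their own pace and stop on an object; FORCE is the grip in N (left out, the last holds). Time passes only in rows, so rows that do not move let the fingers close. It gives the time, the measured TCP pose, the force and the opening at its end, in the units of the state.
- ctrl.get_obs(): the state, without advancing time (a new reading comes with each control period).
- optics.get_image(name): name is "scene" or "side" or "wrist"; returns (picture, depth): 384x512x3 uint8, red, green, blue; 384x512 float32, m along the optical axis (not along the pixel's ray), 0 where there is no reading.
- optics.get_calibration(name): a dict with "fovy" (degrees; the focal length in pixels is half the picture's height over the tangent of half this angle, whatever the lens; pixels are square), "cx", "cy" (the principal point, pixels), "rvec" (rotation vector, rad) and "tvec" (3), from world to camera coordinates, as OpenCV has them; the wrist camera has in their place "mount" (4x4, takes a point from camera to tool coordinates, whose origin is the TCP and whose axes are the flange's). Camera axes: x right, y down, z forward; pixel columns grow to the right and rows downward; lengths in m; the calibration is good to about 2 mm. A picture is of the moment at which its call begins: read the wrist's pose just before it. get_calibration takes no time and is no camera call.
- ctrl.finish_job(): hands the job in, once; it reports no verdict.
The state is a dict: "t": time; "q": joint angles; "dq": joint speeds; "effort": joint torques, N m; "tool_pos": TCP position; "tool_rot": TCP orientation; "contact_force": force on the tool from outside, world axes, zero at the start; "wrist_torque": the same for the moment, N m; "opening": finger opening in m.
Only numpy, scipy, OpenCV 4.12 (cv2) and the standard library are available. Lean on these libraries where they do the work, as an engineer would, in place of code of your own. Each camera call takes 0.05 s, during which the arm holds its last target. There are 200 camera calls.

## Working session

There is one attempt and no reset: what is moved stays moved. The work goes in short steps, Python scripts to look and compute and a shell command to move; the robot and the scene stay as the last step left them, time stands still between calls to the robot, and variables do not carry over. Pictures are saved under pics/ and viewed, on a budget of 10 in all, crops included, one or two more only if the job needs it, and the job is handed in when it is done.

```bash
mkdir -p pics
cat > h.py <<'E'
import numpy as np, cv2
from scipy.spatial.transform import Rotation as R
from station import ctrl, optics
def cam(name):
    """picture, depth, K, T(camera->world)"""
    o=ctrl.get_obs(); c=optics.get_calibration(name); im,d=optics.get_image(name)
    f=im.shape[0]/2/np.tan(np.radians(c["fovy"])/2)
    K=np.array([[f,0,c["cx"]],[0,f,c["cy"]],[0,0,1]]); T=np.eye(4)
    if "mount" in c:
        T[:3,:3]=R.from_rotvec(o["tool_rot"]).as_matrix(); T[:3,3]=o["tool_pos"]; T=T@np.array(c["mount"])
    else:
        r=R.from_rotvec(np.ravel(c["rvec"])).as_matrix(); T[:3,:3]=r.T; T[:3,3]=-r.T@np.ravel(c["tvec"])
    return im,d,K,T
def cloud(d,K,T):
    v,u=np.mgrid[:d.shape[0],:d.shape[1]]
    p=np.stack([(u-K[0,2])/K[0,0]*d,(v-K[1,2])/K[1,1]*d,d],-1)
    w=p@T[:3,:3].T+T[:3,3]; w[d<=0]=np.nan; return w
def ray(uv,z,K,T):
    uv=np.atleast_2d(uv); p=np.c_[(uv[:,0]-K[0,2])/K[0,0],(uv[:,1]-K[1,2])/K[1,1],np.ones(len(uv))]@T[:3,:3].T
    return T[:3,3]+p*((z-T[2,3])/p[:,2])[:,None]
def save(n,im): cv2.imwrite(n,im[...,::-1])
E
python3 - <<'E'
from h import *
ims=[]
for n in("scene","side","wrist"):
    im,d,K,T=cam(n); np.savez(f"{n}.npz",im=im,d=d,K=K,T=T); ims.append(im)
    print(n,K[0,0],T[:3,3].round(3),T[:3,2].round(2),(d>0).mean())
save("pics/a.png",cv2.resize(ims[0],(800,600))); save("pics/b.png",np.hstack([cv2.resize(i,(400,300)) for i in ims[1:]]))
print(ctrl.get_obs(), ctrl.pinch_z)
E
```

```text
scene 489.4393873236388 [ 1.22  -0.351  1.244] [-0.51  0.26 -0.82] 0.995880126953125
side 491.72525057497813 [-0.166  1.163  1.064] [ 0.4  -0.7  -0.59] 0.9955037434895834
wrist 298.99502544346365 [0.625 0.077 0.374] [-0.   -0.3  -0.95] 0.9960123697916666
{'t': 0.15, 'q': array([-1.19011178e-01,  5.32070251e-02,  1.61396962e+00,  2.41727814e-05,
        1.47600657e+00, -1.18972412e-01]), 'dq': array([ 0.000688  , -0.00057631, -0.0028542 ,  0.00012266, -0.00024878,
        0.00136852]), 'effort': array([ 5.10442842e-04, -3.94241810e+01, -3.70721948e+01, -1.15854355e-04,
        4.61802789e-03,  5.00508997e-05]), 'tool_pos': array([6.24516736e-01, 5.79907007e-05, 2.30349679e-01]), 'tool_rot': array([-2.22059223e+00, -2.22050102e+00,  1.51413792e-03]), 'contact_force': array([-0.22948875, -0.46699315, -1.1713696 ]), 'wrist_torque': array([-0.028423  , -0.00641074,  0.0024142 ]), 'opening': 0.08531453476101399} 0.0187
```

View pics/a.png

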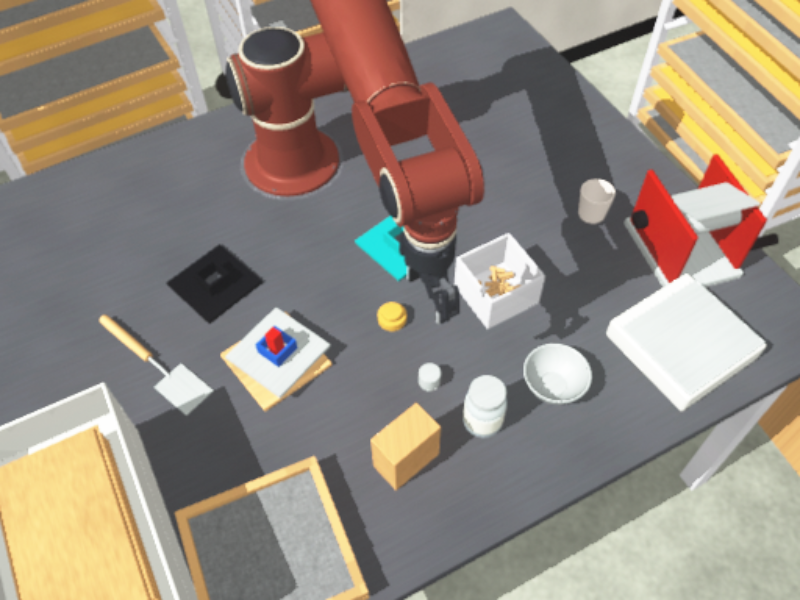

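View pics/b.png

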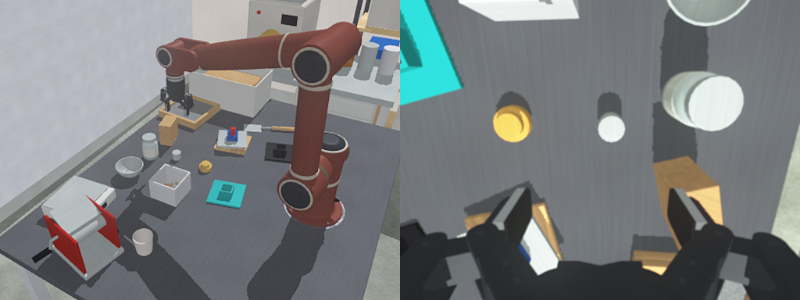

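Scene view (800x600): the nested lids, with red knob and blue collar on a steel plate, are on the board at (277,345). Candidates for the target:
- black look-alike lid (213,280): no
- turquoise look-alike (400,245): no
- red-and-white machine (695,220): no
- steel lid with blue collar and red knob (277,345): yes

The open tin is at (500,280). Side and wrist views agree. Next I measure from scene and side.

```bash
cat > m.py <<'E'
from h import *
C={}
for n in("scene","side"):
    z=np.load(n+".npz"); C[n]=(z["im"],z["d"],z["K"],z["T"])
def rect(P):
    (c,s,a)=cv2.minAreaRect((P[:,:2]*1000).astype(np.float32)); return np.round(c,1),np.round(s,1),round((a+45)%90-45,1)
reg={"scene":(lambda u,v:(u>140)&(u<215)&(v>190)&(v<262)),"side":(lambda u,v:(u>270)&(u<325)&(v>155)&(v<200))}
rays={}
for n,(im,d,K,T) in C.items():
    W=cloud(d,K,T); h=cv2.cvtColor(im,cv2.COLOR_RGB2HSV).astype(int); H,S,V=h[...,0],h[...,1],h[...,2]
    v,u=np.mgrid[:384,:512]; r=reg[n](u,v)
    red=r&((H<8)|(H>172))&(S>150)&(V>60); blue=r&(H>100)&(H<130)&(S>140)
    for nm,m in(("red",red),("blue",blue)):
        p=W[m]; zt=np.nanpercentile(p[:,2],95); top=m&(W[...,2]>zt-.004)
        print(n,nm,m.sum(),"ztop",zt.round(4),"top mean",np.nanmean(W[top],0).round(4),"rect",rect(W[top]),"px",u[m].mean().round(1),v[m].mean().round(1))
        rays[n,nm]=(u[top].mean(),v[top].mean())
    x,y,z=W[...,0],W[...,1],W[...,2]
    b=np.nanmean(W[blue],0)
    near=np.hypot(x-b[0],y-b[1])<.12
    pl=near&(z>.028)&(z<.046)&(S<60); print(n,"plate",pl.sum(),np.nanmedian(z[pl]).round(4),rect(W[pl]))
    bd=near&(z>.006)&(z<.02)&(S>60); print(n,"board z",np.nanmedian(z[bd]).round(4),rect(W[bd]))
    tu=dict(scene=(320,180),side=(218,236))[n]
    tr=(np.hypot(u-tu[0],v-tu[1])<48)&(z>.084)&(z<.1); 
    N,L,st,_=cv2.connectedComponentsWithStats(tr.astype(np.uint8)); k=1+st[1:,4].argmax(); tr=L==k
    print(n,"rim",tr.sum(),np.nanmedian(z[tr]).round(4),rect(W[tr]))
def tri(a,b):
    A=np.zeros((3,3));B=np.zeros(3);Ls=[]
    for n,q in a:
        im,d,K,T=C[n]; p=ray(q,0,K,T)[0]; D=p-T[:3,3]; D/=np.linalg.norm(D); M=np.eye(3)-np.outer(D,D); A+=M;B+=M@T[:3,3];Ls.append(M)
    X=np.linalg.solve(A,B); print("tri",b,X.round(4),[np.linalg.norm(M@(X-C[n][3][:3,3])).round(4) for M,(n,_) in zip(Ls,a)])
for k in("red","blue"): tri([(n,rays[n,k]) for n in C],k)
E
python3 m.py
```

```text
scene red 130 ztop 0.0964 top mean [ 0.4698 -0.2253  0.0951] rect (array([ 469.4, -225.7]), array([16. , 20.9]), 34.4) px 175.3 217.7
scene blue 213 ztop 0.0682 top mean [ 0.4756 -0.2248  0.0667] rect (array([ 470.3, -225.6]), array([49.1, 51.7]), 24.7) px 177.2 223.4
scene plate 1558 0.037 (array([ 467.2, -225.2]), array([139.4, 138.1]), 24.5)
scene board z 0.0125 (array([ 467.4, -233.5]), array([153.4, 149.9]), 12.0)
scene rim 347 0.0899 (array([532., 210.]), array([125.4, 124.8]), 0.5)
side red 47 ztop 0.0969 top mean [ 0.4646 -0.2191  0.0954] rect (array([ 464.9, -220. ]), array([13.2, 17.2]), 13.4) px 297.8 167.2
side blue 117 ztop 0.0651 top mean [ 0.4647 -0.2202  0.0641] rect (array([ 467.5, -222.6]), array([44.5, 54. ]), 26.2) px 296.9 174.7
side plate 598 0.036 (array([ 470., -223.]), array([132.5, 147.6]), 24.3)
side board z 0.0112 (array([ 466.5, -229. ]), array([149.8, 157. ]), 10.9)
side rim 279 0.0884 (array([532.7, 210. ]), array([127.3, 127.1]), 0.2)
tri red [ 0.4673 -0.2249  0.0913] [np.float64(0.0), np.float64(0.0)]
tri blue [ 0.4688 -0.2251  0.0588] [np.float64(0.002), np.float64(0.002)]
```

Run:
```python
from h import *
a=np.load("scene.npz")["im"][185:270,130:215]; b=np.load("side.npz")["im"][150:205,265:330]
save("pics/c.png",np.hstack([cv2.resize(a,(400,400),interpolation=2),cv2.resize(b,(400,400),interpolation=2)]))
```

```text
(no output)
```

View pics/c.png

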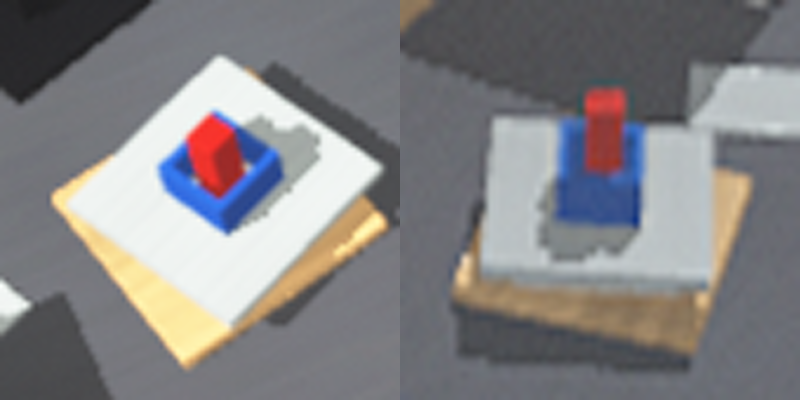

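The crop confirms the target: red knob inside the blue collar on a steel plate, over the wooden board. The plate is turned about 24.5° and the board about 11°. Both views put the lids at (0.468, -0.225) with the knob top at about 0.094, and the tin at (0.532, 0.210), about 0° turned, with the rim at about 0.09. All of this fits the text. Now a wrist look at the tin.

```bash
python3 -m handwheel '[0.04,-0.023,0,0,0,0, 0.04,-0.023,0,0,0,0, 0.04,-0.023,0,0,0,0, 0.03,-0.023,0,0,0,0, 0,0,0,0,0,0, 0,0,0,0,0,0]'
python3 - <<'E'
from h import *
im,d,K,T=cam("wrist"); np.savez("w1.npz",im=im,d=d,K=K,T=T)
W=cloud(d,K,T); m=(abs(W[...,2]-.09)<.006)&(np.hypot(W[...,0]-.532,W[...,1]-.21)<.11)
N,L,st,_=cv2.connectedComponentsWithStats(m.astype(np.uint8)); k=1+st[1:,4].argmax(); m=L==k
print(st[k],np.nanmedian(W[m],0)); r=cv2.minAreaRect((W[m][:,:2]*1000).astype(np.float32)); print(r)
# inner hole
cs,h=cv2.findContours(m.astype(np.uint8),cv2.RETR_CCOMP,cv2.CHAIN_APPROX_NONE)
for c in cs:
    if len(c)>150: print(len(c),cv2.minAreaRect((ray(c[:,0].astype(float),.09,K,T)[:,:2]*1000).astype(np.float32)))
im=im.copy(); im[m]=(255,0,255); save("pics/d.png",im)
print(ctrl.get_obs()["tool_pos"])
E
```

```text
t: 0.75
tool_pos: [0.5326, 0.1504, 0.2312]
tool_rot: [2.219, 2.223, -0.0]
contact_force: [0.5, 0.4, -0.2]
opening: 0.0857
[ 185   40  139  138 2983] [0.53438122 0.22189395 0.09074414]
((533.665771484375, 210.40834045410156), (120.48258972167969, 120.34969329833984), 1.6428375244140625)
526 ((533.5722045898438, 210.4210205078125), (120.40372467041016, 120.4373779296875), 1.5954983234405518)
483 ((533.1937255859375, 210.65223693847656), (112.35356140136719, 111.88157653808594), 1.5660362243652344)
[0.5331078  0.14976794 0.23118099]
```

View pics/d.png

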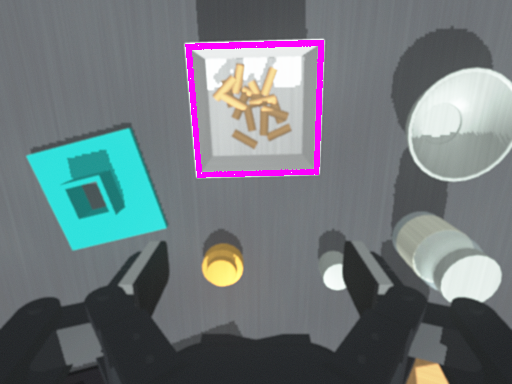

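The wrist view shows the tin rim between (187,40) and (325,178). Rim outside is 120.4 mm and mouth 112 mm, both as they must be. Tin centre is (0.5333, 0.2105), turned +1.6°, rim z 0.0907. The turquoise lid is at left (95,190). Now over to the lids.

```bash
python3 -m handwheel '[-0.042,-0.004,0,0,0,0, -0.042,-0.004,0,0,0,0, -0.042,-0.004,0,0,0,0, -0.042,-0.004,0,0,0,0, -0.042,-0.004,0,0,0,0, -0.042,-0.004,0,0,0,0, -0.042,-0.005,0,0,0,0, -0.042,-0.005,0,0,0,0, -0.042,-0.005,0,0,0,0, -0.042,-0.005,0,0,0,0, 0,0,0,0,0,-8.17, 0,0,0,0,0,-8.17, 0,0,0,0,0,-8.16, 0,0,0,0,0,0, 0,0,0,0,0,0]'
cat > w.py <<'E'
from h import *
import sys
def look(png):
    im,d,K,T=cam("wrist"); W=cloud(d,K,T); h=cv2.cvtColor(im,cv2.COLOR_RGB2HSV).astype(int); H,S,V=h[...,0],h[...,1],h[...,2]
    z=W[...,2]; red=((H<8)|(H>172))&(S>150)&(V>60); blue=(H>100)&(H<130)&(S>140); c=im.copy()
    for nm,m,col in(("red",red,(0,255,0)),("blue",blue,(255,255,0))):
        N,L,st,_=cv2.connectedComponentsWithStats(m.astype(np.uint8)); m=L==1+st[1:,4].argmax()
        zt=np.nanpercentile(z[m],90 if nm=="red" else 80); m=m&(z>zt-.003)
        r=cv2.minAreaRect((W[m][:,:2]*1000).astype(np.float32)); print(nm,"ztop",np.nanmedian(z[m]).round(4),np.round(r[0],1),np.round(r[1],1),round((r[2]+45)%90-45,1)); c[m]=col
    o=ctrl.get_obs(); print("tcp",o["tool_pos"].round(4),"yaw y-axis",np.degrees(np.arctan2(*R.from_rotvec(o["tool_rot"]).as_matrix()[1::-1,1])).round(2))
    save(png,c); return im,d,K,T,W,S
if __name__=="__main__":
    im,d,K,T,W,S=look(sys.argv[1]); x,y,z=np.moveaxis(W,2,0); pz=float(sys.argv[2]); c=eval(sys.argv[3])
    m=(abs(z-pz)<.004)&(S<70)&(np.hypot(x-c[0],y-c[1])<.11); r=cv2.minAreaRect((W[m][:,:2]*1000).astype(np.float32)); print("plate",np.nanmedian(z[m]).round(4),np.round(r[0],1),np.round(r[1],1),(r[2]+45)%90-45)
E
python3 w.py pics/e.png 0.036 '(.468,-.225)'
```

```text
t: 2.3
tool_pos: [0.4887, -0.271, 0.2311]
tool_rot: [-1.705, -2.638, 0.0]
contact_force: [-0.1, 0.4, -0.2]
opening: 0.0856
red ztop 0.095 [ 467.4 -224.8] [20.  20.1] 24.9
blue ztop 0.065 [ 468.7 -224.5] [50.1 49.9] 24.2
tcp [ 0.4888 -0.2707  0.2312] yaw y-axis 24.3
plate 0.0369 [ 468.8 -224.8] [136.4 136.2] 24.333499908447266
```

View pics/e.png

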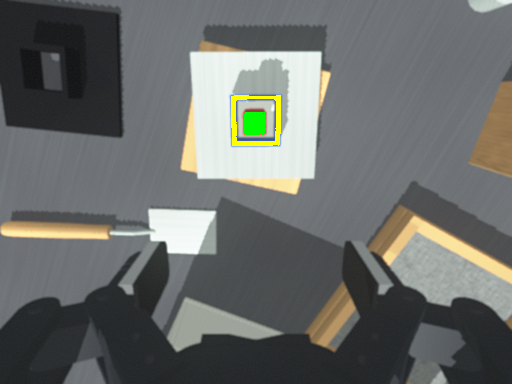

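The picture shows the knob (255,123) centred in the collar (255,120) on the white plate, with the black look-alike apart at (65,70). Knob is at (0.468, -0.2247), top 0.095, collar top 0.065, yaw 24.4°, which the tool already has. I need +0.0505 along tool x and 0.163 down, which leaves the tips 4 mm above the collar.

```bash
python3 -m handwheel '[0.025,0,0,0,0,0, 0.0255,0,0,0,0,0, 0,0,0.04,0,0,0, 0,0,0.04,0,0,0, 0,0,0.03,0,0,0, 0,0,0.02,0,0,0, 0,0,0.015,0,0,0, 0,0,0.01,0,0,0, 0,0,0.008,0,0,0, 0,0,0,0,0,0, 0,0,0,0,0,0]' && python3 -m handwheel '[0,0,0,0,0,0, 0,0,0,0,0,0, 0,0,0,0,0,0, 0,0,0,0,0,0, 0,0,0,0,0,0, 0,0,0,0,0,0, 0,0,0,0,0,0, 0,0,0,0,0,0]' 1 70
python3 - <<'E'
from h import *
save("pics/f.png",np.hstack([cv2.resize(cam("wrist")[0],(400,300)),cv2.resize(cam("side")[0][130:220,240:360],(400,300))]))
E
```

```text
t: 3.45
tool_pos: [0.4686, -0.2244, 0.0691]
tool_rot: [1.699, 2.641, 0.0]
contact_force: [0.1, -0.6, 0.6]
opening: 0.0856
t: 4.25
tool_pos: [0.4682, -0.2243, 0.0687]
tool_rot: [1.699, 2.642, -0.0]
contact_force: [-2.7, -1.0, 3.3]
opening: 0.0205
```

View pics/f.png

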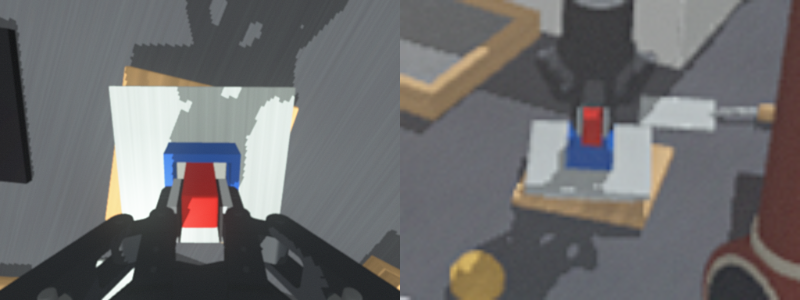

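The wrist view shows the pads closed on the red knob (200,195) above the blue collar, square to it. I lift gently.

```bash
python3 -m handwheel '[0,0,-0.005,0,0,0, 0,0,-0.01,0,0,0, 0,0,-0.015,0,0,0, 0,0,-0.02,0,0,0, 0,0,-0.02,0,0,0, 0,0,-0.02,0,0,0, 0,0,-0.02,0,0,0, 0,0,-0.015,0,0,0, 0,0,-0.01,0,0,0, 0,0,0,0,0,0, 0,0,0,0,0,0]'
python3 w.py pics/g.png 0.171 '(.468,-.225)'
```

```text
t: 5.45
tool_pos: [0.4677, -0.2238, 0.2027]
tool_rot: [-1.699, -2.641, -0.0]
contact_force: [0.1, -0.8, -5.0]
opening: 0.0208
red ztop 0.2288 [ 468.3 -223.2] [20.8 21.7] 24.1
blue ztop 0.1988 [ 464.3 -211.4] [50.7 25.7] 23.8
tcp [ 0.4675 -0.2236  0.2021] yaw y-axis 24.5
plate 0.1709 [ 470.1 -224.2] [136.7 137. ] 24.029279708862305
```

View pics/g.png

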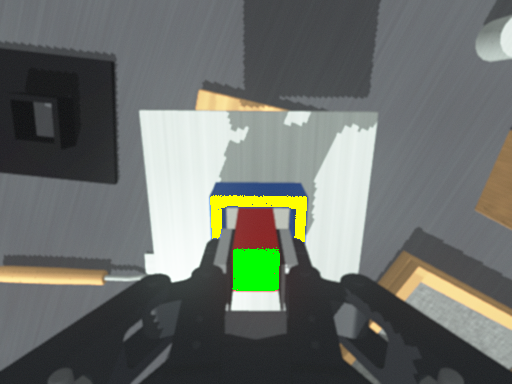

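Both lids are up level and nested, weight -5.0 N (0.48 kg); the knob is 30 mm above the collar as it should be. Turn 22.9° to the tin's yaw, then travel.

```bash
python3 -m handwheel '[0,0,0,0,0,3, 0,0,0,0,0,5, 0,0,0,0,0,6.9, 0,0,0,0,0,5, 0,0,0,0,0,3, 0,0,0,0,0,0]' && python3 -m handwheel '[0.01,0.0018,0,0,0,0, 0.02,0.0036,0,0,0,0, 0.031,0.0056,0,0,0,0, 0.031,0.0056,0,0,0,0, 0.031,0.0056,0,0,0,0, 0.031,0.0056,0,0,0,0, 0.031,0.0056,0,0,0,0, 0.031,0.0056,0,0,0,0, 0.031,0.0056,0,0,0,0, 0.031,0.0056,0,0,0,0, 0.031,0.0056,0,0,0,0, 0.031,0.0056,0,0,0,0, 0.031,0.0056,0,0,0,0, 0.031,0.0056,0,0,0,0, 0.02,0.0036,0,0,0,0, 0.01,0.0018,0,0,0,0, 0,0,0,0,0,0, 0,0,0,0,0,0, 0,0,0,0,0,0]'
python3 w.py pics/i.png 0.171 '(.533,.21)'
```

```text
t: 6.1
tool_pos: [0.4674, -0.2236, 0.2017]
tool_rot: [-2.188, -2.25, 0.001]
contact_force: [0.0, -0.6, -4.6]
opening: 0.0207
t: 8.0
tool_pos: [0.5338, 0.209, 0.2031]
tool_rot: [2.191, 2.251, -0.001]
contact_force: [0.4, -0.0, -4.8]
opening: 0.0211
red ztop 0.2292 [534.3 209.7] [20.8 21.3] 1.8
blue ztop 0.1993 [535.2 222.6] [50.9 25.1] 0.0
tcp [0.5339 0.209  0.2033] yaw y-axis 1.53
plate 0.1713 [535.5 207.7] [136.9 137.5] 1.1211204528808594
```

Run:
```python
from h import *
# tin tops / lid plate from the fixed views while held
for n in("scene","side"):
    im,d,K,T=cam(n); W=cloud(d,K,T); x,y,z=np.moveaxis(W,2,0)
    h=cv2.cvtColor(im,cv2.COLOR_RGB2HSV)
    m=(abs(z-.17)<.006)&(np.hypot(x-.533,y-.21)<.11)&(h[...,1]<70); r=cv2.minAreaRect((W[m][:,:2]*1000).astype(np.float32)); print(n,"plate",m.sum(),np.nanmedian(z[m]).round(4),np.round(r[0],1),np.round(r[1],1),(r[2]+45)%90-45)
    save(f"pics/j_{n}.png",im)
a=cv2.imread("pics/j_scene.png"); b=cv2.imread("pics/j_side.png")
cv2.imwrite("pics/j.png",np.hstack([cv2.resize(a[90:225,240:420],(400,300)),cv2.resize(b[180:285,150:290],(400,300))]))
```

```text
scene plate 1254 0.1716 [534.2 208.1] [142.  140.9] 1.1423008441925049
side plate 923 0.1702 [535.9 208.8] [141.1 145. ] 0.8952197432518005
```

View pics/j.png

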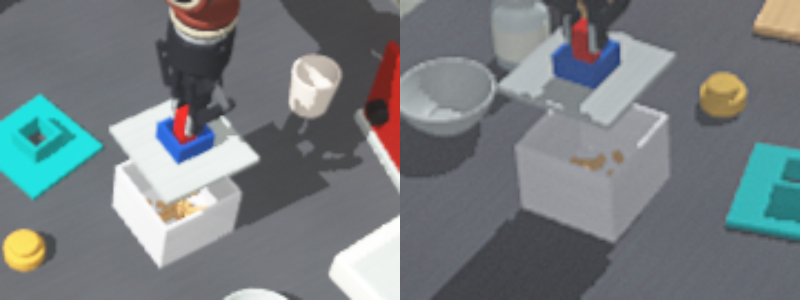

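The lids hang level over the tin and parallel to it. Knob at (0.5343, 0.2097) against the tin's (0.5333, 0.2105), so I correct by 0.8 mm each way. Seating is about 70 mm down, and I slow at the end.

```bash
python3 -m handwheel '[0.0008,-0.0008,0.005,0,0,0, 0,0,0.01,0,0,0, 0,0,0.012,0,0,0, 0,0,0.012,0,0,0, 0,0,0.008,0,0,0, 0,0,0.005,0,0,0, 0,0,0.004,0,0,0, 0,0,0.004,0,0,0, 0,0,0.003,0,0,0, 0,0,0.002,0,0,0, 0,0,0,0,0,0, 0,0,0,0,0,0]' && python3 -m handwheel '[0,0,0.001,0,0,0, 0,0,0.001,0,0,0, 0,0,0,0,0,0, 0,0,0,0,0,0]' && python3 -m handwheel '[0,0,0.001,0,0,0, 0,0,0.001,0,0,0, 0,0,0,0,0,0, 0,0,0,0,0,0]'
```

```text
t: 9.35
tool_pos: [0.5333, 0.2108, 0.1386]
tool_rot: [2.19, 2.252, 0.001]
contact_force: [0.9, 0.3, -4.9]
opening: 0.0208
t: 9.75
tool_pos: [0.5331, 0.2107, 0.1363]
tool_rot: [-2.19, -2.252, 0.0]
contact_force: [1.1, -1.2, -3.4]
opening: 0.0206
t: 10.15
tool_pos: [0.5331, 0.2107, 0.1342]
tool_rot: [-2.19, -2.252, 0.0]
contact_force: [-0.7, -0.9, -4.5]
opening: 0.0207
```

```bash
python3 -m handwheel '[0,0,0.001,0,0,0, 0,0,0,0,0,0, 0,0,0,0,0,0]' && python3 -m handwheel '[0,0,0.001,0,0,0, 0,0,0,0,0,0, 0,0,0,0,0,0]'
```

```text
t: 10.45
tool_pos: [0.5331, 0.2107, 0.1333]
tool_rot: [-2.19, -2.252, 0.0]
contact_force: [0.2, -0.0, -4.2]
opening: 0.0208
t: 10.75
tool_pos: [0.5333, 0.2108, 0.1327]
tool_rot: [2.19, 2.252, 0.001]
contact_force: [-1.2, 0.1, -2.0]
opening: 0.0209
```

```bash
python3 -m handwheel '[0,0,0.001,0,0,0, 0,0,0,0,0,0, 0,0,0,0,0,0]'
python3 - <<'E'
from w import *
look("pics/k.png")
for n in("scene","side"):
    im,d,K,T=cam(n); W=cloud(d,K,T); x,y,z=np.moveaxis(W,2,0); h=cv2.cvtColor(im,cv2.COLOR_RGB2HSV)
    m=(abs(z-.1)<.008)&(np.hypot(x-.533,y-.21)<.11)&(h[...,1]<70)
    A=np.c_[x[m]-.533,y[m]-.21,np.ones(m.sum())]; print(n,m.sum(),"plate slope,z",np.linalg.lstsq(A,z[m],rcond=None)[0].round(4))
E
```

```text
t: 11.05
tool_pos: [0.5333, 0.2108, 0.1327]
tool_rot: [2.19, 2.252, 0.0]
contact_force: [-5.0, -1.7, 6.0]
opening: 0.0207
red ztop 0.1588 [533.8 211.3] [21.  21.4] 1.5
blue ztop 0.1288 [534.8 223.9] [51.  25.7] 0.3
tcp [0.5333 0.2108 0.1327] yaw y-axis 1.6
scene 1222 plate slope,z [-0.0027  0.0017  0.1013]
side 911 plate slope,z [-0.     -0.0005  0.0995]
```

Contact flipped to +6 N and TCP z stalled at 0.1327. Knob top is 0.1588 (0.159 expected when seated) and the plate is level at about 0.100, so it is seated. I ease off 1 mm, open, and rise.

```bash
python3 -m handwheel '[0,0,-0.001,0,0,0, 0,0,0,0,0,0]' && python3 -m handwheel '[0,0,0,0,0,0, 0,0,0,0,0,0, 0,0,0,0,0,0, 0,0,0,0,0,0, 0,0,0,0,0,0, 0,0,0,0,0,0]' 0 && python3 -m handwheel '[0,0,-0.01,0,0,0, 0,0,-0.02,0,0,0, 0,0,-0.03,0,0,0, -0.02,0,-0.04,0,0,0, -0.03,0,0,0,0,0, 0,0,0,0,0,0, 0,0,0,0,0,0]'; python3 w.py pics/l.png 0.101 '(.533,.21)'
```

```text
t: 11.4
tool_pos: [0.5333, 0.2108, 0.1327]
tool_rot: [2.19, 2.252, 0.001]
contact_force: [-2.2, -0.4, 2.5]
opening: 0.0211
t: 12.0
tool_pos: [0.5332, 0.2108, 0.1323]
tool_rot: [2.19, 2.252, 0.0]
contact_force: [0.6, -0.1, -0.1]
opening: 0.0857
t: 12.7
tool_pos: [0.5346, 0.1605, 0.2328]
tool_rot: [2.191, 2.251, 0.001]
contact_force: [0.0, 0.3, -1.3]
opening: 0.0855
red ztop 0.1589 [533.8 210.7] [19.8 21.5] 1.8
blue ztop 0.129 [535.  210.6] [50.2 50.4] 1.3
tcp [0.5343 0.1609 0.2322] yaw y-axis 1.58
plate 0.1009 [535.3 210.1] [136.7 136.4] 1.314171314239502
```

View pics/l.png

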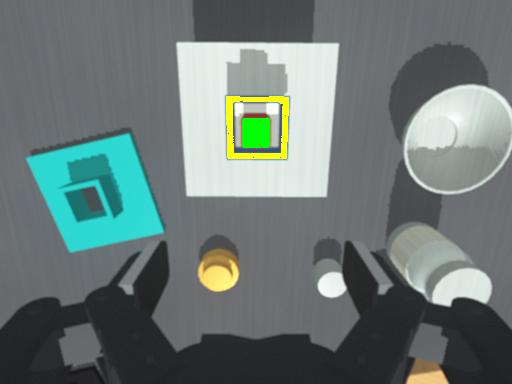

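The lids sit seated and nested: knob (256,133), collar (257,127), plate 136.5 mm at z 0.101, and they line up with the tin. Before gripping the collar I measure how far back the tips stand when partly closed.

```bash
cat > tip.py <<'E'
from h import *
o=ctrl.get_obs(); im,d,K,T=cam("wrist"); W=cloud(d,K,T)
t=(W-o["tool_pos"])@R.from_rotvec(o["tool_rot"]).as_matrix()
m=(abs(t[...,0])<.02)&(t[...,2]>-.06)&(t[...,2]<.03)&(abs(t[...,1])<.07)
for s in(-1,1):
    q=t[m&(np.sign(t[...,1])==s)]; print("opening",round(o["opening"],4),"side",s,len(q),"tip z",np.percentile(q[:,2],[90,99,100]).round(4),"inner |y|",np.abs(q[:,1]).min().round(4))
E
python3 tip.py; python3 -m handwheel '[0,0,0,0,0,0, 0,0,0,0,0,0, 0,0,0,0,0,0]' 0.3; python3 tip.py
```

```text
opening 0.0858 side -1 3114 tip z [-0.0225 -0.0155 -0.0127] inner |y| 0.0414
opening 0.0858 side 1 3119 tip z [-0.0225 -0.0153 -0.0132] inner |y| 0.0424
t: 13.1
tool_pos: [0.5343, 0.1612, 0.2319]
tool_rot: [-2.189, -2.253, 0.001]
contact_force: [0.1, 0.4, -0.3]
opening: 0.0601
opening 0.0601 side -1 4568 tip z [-0.0198 -0.0089 -0.0052] inner |y| 0.0265
opening 0.0601 side 1 4566 tip z [-0.02   -0.009  -0.0057] inner |y| 0.0277
```

```bash
python3 -m handwheel '[0.02,0.001,0,0,0,0, 0.02,0.001,0,0,0,0, 0.0094,0.0002,0,0,0,0, 0,0,0.025,0,0,0, 0,0,0.03,0,0,0, 0,0,0.025,0,0,0, 0,0,0.02,0,0,0, 0,0,0.015,0,0,0, 0,0,0.01,0,0,0, 0,0,0.004,0,0,0, 0,0,0,0,0,0, 0,0,0,0,0,0]' 0.2 && python3 -m handwheel '[0,0,0.002,0,0,0, 0,0,0.002,0,0,0, 0,0,0,0,0,0]'
python3 - <<'E'
from h import *
save("pics/n.png",np.hstack([cv2.resize(cam("wrist")[0],(400,300)),cv2.resize(cam("side")[0][180:285,150:290],(400,300))]))
E
```

```text
t: 14.35
tool_pos: [0.5361, 0.2104, 0.1045]
tool_rot: [2.189, 2.251, 0.003]
contact_force: [-0.5, -0.2, 0.0]
opening: 0.0682
t: 14.65
tool_pos: [0.5353, 0.2102, 0.0993]
tool_rot: [2.19, 2.252, -0.0]
contact_force: [-0.9, -0.4, 0.2]
opening: 0.0683
```

View pics/n.png

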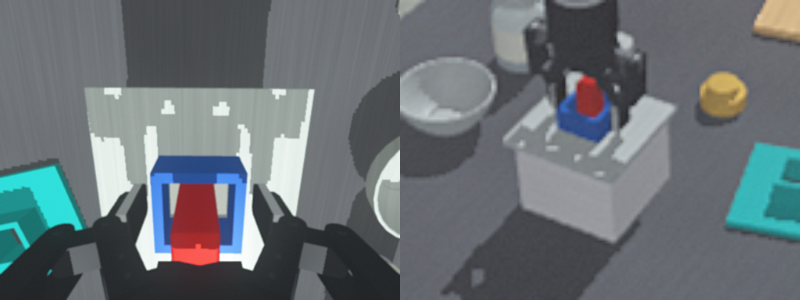

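The pads straddle the blue collar evenly, at columns 130 and 265 with the collar between 150 and 246. Nothing touches. Closing.

```bash
python3 -m handwheel '[0,0,0,0,0,0, 0,0,0,0,0,0, 0,0,0,0,0,0, 0,0,0,0,0,0, 0,0,0,0,0,0, 0,0,0,0,0,0]' 1 60 && python3 tip.py && python3 -m handwheel '[0,0,-0.002,0,0,0, 0,0,-0.002,0,0,0, 0,0,0,0,0,0, 0,0,0,0,0,0]'; python3 w.py pics/p.png 0.104 '(.533,.21)'
```

```text
t: 15.35
tool_pos: [0.5357, 0.2103, 0.0997]
tool_rot: [2.19, 2.252, 0.001]
contact_force: [1.6, -0.6, 2.5]
opening: 0.0503
opening 0.0503 side -1 13185 tip z [-0.001   0.0027  0.0044] inner |y| 0.0
opening 0.0503 side 1 13012 tip z [-0.0006  0.0032  0.0048] inner |y| 0.0
t: 15.8
tool_pos: [0.5348, 0.2101, 0.1026]
tool_rot: [-2.19, -2.252, 0.002]
contact_force: [-0.2, -0.9, -2.8]
opening: 0.0508
red ztop 0.1588 [533.7 211.8] [21.6 21.3] 0.6
blue ztop 0.1317 [535.1 210.9] [52.  51.9] 1.2
tcp [0.5349 0.2101 0.1027] yaw y-axis 1.6
plate 0.1038 [535.3 210.1] [137.2 136.3] 1.383245825767517
```

The knob stayed at 0.1588 and the collar rose 3 mm. The load is -2.8 N, about 0.25 kg, so only the outer lid is coming up. Straight up from here.

```bash
python3 -m handwheel '[0,0,-0.003,0,0,0, 0,0,-0.004,0,0,0, 0,0,-0.005,0,0,0, 0,0,-0.007,0,0,0, 0,0,-0.009,0,0,0, 0,0,-0.01,0,0,0, 0,0,-0.01,0,0,0, 0,0,-0.01,0,0,0, 0,0,-0.01,0,0,0, 0,0,-0.009,0,0,0, 0,0,-0.007,0,0,0, 0,0,-0.004,0,0,0, 0,0,-0.002,0,0,0, 0,0,0,0,0,0, 0,0,0,0,0,0, 0,0,0,0,0,0, 0,0,0,0,0,0]'
python3 - <<'E'
from w import *
look("pics/q0.png"); ims=[]
for n in("scene","side"):
    im,d,K,T=cam(n); W=cloud(d,K,T); x,y,z=np.moveaxis(W,2,0); h=cv2.cvtColor(im,cv2.COLOR_RGB2HSV); near=np.hypot(x-.533,y-.21)<.13
    for nm,z0 in(("outer plate",.191),("inner flange",.096)):
        m=(abs(z-z0)<.01)&near&(h[...,1]<70)
        if m.sum()>20: A=np.c_[x[m]-.533,y[m]-.21,np.ones(m.sum())]; s=np.linalg.lstsq(A,z[m],rcond=None)[0]; print(n,nm,m.sum(),s.round(4),np.nanmedian(W[m],0).round(4))
    ims.append(im)
save("pics/q.png",np.hstack([cv2.resize(ims[0][75:210,240:420],(400,300)),cv2.resize(ims[1][165:270,150:290],(400,300))]))
print(ctrl.get_obs()["t"],ctrl.get_obs()["dq"].round(3))
E
```

```text
t: 17.55
tool_pos: [0.5351, 0.2102, 0.1928]
tool_rot: [-2.19, -2.252, 0.001]
contact_force: [-0.2, -0.2, -2.4]
opening: 0.0515Traceback (most recent call last):
  File "<stdin>", line 2, in <module>
  File "w.py", line 7, in look
    N,L,st,_=cv2.connectedComponentsWithStats(m.astype(np.uint8)); m=L==1+st[1:,4].argmax()
                                                                          ~~~~~~~~~~~~~~~^^
ValueError: attempt to get argmax of an empty sequence
```

The red knob can no longer be seen from the wrist, because it is now under the plate. I check from the fixed views only.

Run:
```python
from h import *
ims=[]
for n in("scene","side"):
    im,d,K,T=cam(n); W=cloud(d,K,T); x,y,z=np.moveaxis(W,2,0); h=cv2.cvtColor(im,cv2.COLOR_RGB2HSV); near=np.hypot(x-.533,y-.21)<.13
    for nm,z0 in(("outer plate",.194),("inner flange",.096)):
        m=(abs(z-z0)<.007)&near&(h[...,1]<70)
        if m.sum()>20: A=np.c_[x[m]-.533,y[m]-.21,np.ones(m.sum())]; s=np.linalg.lstsq(A,z[m],rcond=None)[0]; r=cv2.minAreaRect((W[m][:,:2]*1000).astype(np.float32)); print(n,nm,m.sum(),s.round(4),np.nanmedian(z[m]).round(4),np.round(r[0],1),np.round(r[1],1))
    m=near&((h[...,0]<8)|(h[...,0]>172))&(h[...,1]>150)&(z<.17)&(np.hypot(x-.533,y-.21)<.04)
    if m.any(): print(n,"red top z",np.nanmax(z[m]),np.nanmedian(W[m],0).round(4))
    ims.append(im)
save("pics/q.png",np.hstack([cv2.resize(ims[0][75:210,240:420],(400,300)),cv2.resize(ims[1][165:270,150:290],(400,300))]))
o=ctrl.get_obs(); print(o["t"],o["dq"].round(3),o["tool_pos"],o["contact_force"])
```

```text
scene outer plate 1204 [-0.0009  0.0013  0.1945] 0.1946 [534.4 208.5] [142.  140.9]
scene inner flange 854 [ 0.0049 -0.0002  0.0972] 0.0973 [533. 209.] [127.6 127.3]
side outer plate 891 [ 0.0008 -0.0014  0.1929] 0.1929 [536.4 210.6] [141.4 141.8]
side inner flange 888 [-0.0011 -0.0004  0.0958] 0.0959 [534.8 211.7] [129.3 130.8]
side red top z 0.12748277821307596 [0.5269 0.2194 0.1078]
17.7 [-0.    -0.    -0.002 -0.     0.002 -0.001] [0.53524481 0.21018252 0.19309028] [-0.50650431 -0.00812307 -2.53917428]
```

View pics/q.png

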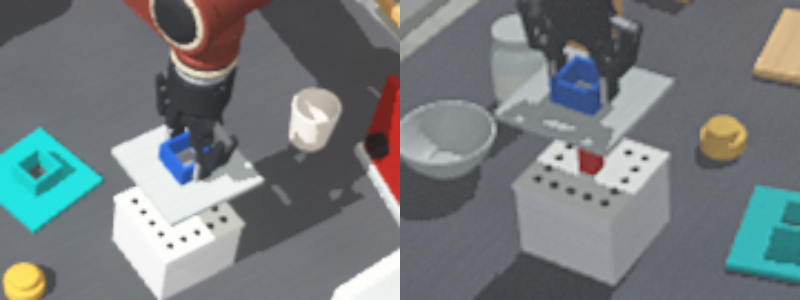

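The outer lid is held level with its underside at about 0.190, and 0.164 is needed. The vented inner lid is seated flat, flange top about 0.096, centred on the tin, with the red knob below the plate. Handing in.

```bash
python3 -m handwheel '[0,0,0,0,0,0, 0,0,0,0,0,0, 0,0,0,0,0,0]'; python3 -c "
from station import ctrl
print(ctrl.finish_job())"
```

```text
t: 18.0
tool_pos: [0.5354, 0.2102, 0.1933]
tool_rot: [2.19, 2.252, 0.0]
contact_force: [0.1, 0.4, -2.8]
opening: 0.0507
the job is handed in; nothing more can be done
None
```

The job is handed in at t = 18 s; the hand-in reports no verdict. I carried both lids by the red knob, seated them in the tin and let go. Then I gripped the blue collar and lifted the outer lid alone, about 93 mm straight up.

- **Outer lid:** plate underside at about 0.190 m (0.164 needed) and level to under 0.002 rad. It is within about 3 mm of the tin's axis, and the load is the outer lid's weight only (2.4–2.8 N).
- **Inner lid:** flange top at about 0.096 m as expected, level to under 0.005 rad and centred within about 2 mm. The knob top stayed at 0.1588 m over the first 3 mm of the lift.
- **Tin and bystanders:** I took no separate final measurement of the tin or the bystanders. The pictures showed no change.

The two fixed cameras differ by about 1.5 mm in height and 2–3 mm sideways, which is about their calibration. One check script failed because the knob was no longer in the wrist view; I repeated that check from the fixed cameras. I viewed 10 pictures.

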